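Nudge the spice turntable's top home on its pivot

TASK

The round wooden top of the little spice turntable has been left askew: it leans on the steel pivot pin with one edge down on the worktop. Nudge it along, without lifting it off, until its centre hole drops over the pin and it lies flat on the steel base, then let go of it. Leave the salt shaker and the spice jar beside it standing where they are.

Things in the scene. Friction and masses are not known exactly. Their poses are not given: they have to be found in the camera images.
- top_centre (a point): Centre, half-way up, of a loose wooden disc: 150 mm across, 12 mm thick, 0.25-0.5 kg, round through hole of 40 mm in its middle. z: disc axis, up. At the start it leans about 13 degrees on the pin, which touches its underside 39 mm (in plan) from this point towards the raised side; the opposite edge lies on the worktop, 112 mm from the pin. Seated flat, this point is 11 mm above the worktop.
- pin_tip (a point): Top of the fixed steel pivot pin, 26 mm above the worktop: upright, 16 mm thick, domed end, in the middle of a round dark steel base 120 mm across and 5 mm thick, fixed on the worktop; its edge shows under the disc's raised side. Pushed at its low edge straight towards the pin, the disc slides on the pin until the hole drops over it. z is up.
- shaker_centre (a point): Centre, half-way up, of a small salt shaker with a clear body and pale cap, 44 mm across and 90 mm high, standing loose about 125 mm from the pin, on the side where the disc is raised. z is up.
- jar_centre (a point): Centre, half-way up, of a spice jar with a lid, 45 mm across and 106 mm high, standing loose about 125 mm from the pin, on the side where the disc is raised (shaker and jar may be either way round). z is up.
There are look-alikes about, which are no part of the job. What is shaped like the part that bears pin_tip but green or red is not meant.

How it is judged:
At the end, for the whole second after the job is handed in: The wooden top lies flat on the base (within about 3.5 degrees, centre less than 15 mm above the worktop) with the pin in its hole (centres within 16 mm in plan); the shaker and the jar are within 30 mm of where they stood (horizontal distance between top_centre and pin_tip below 0.016 m and height (world z) of top_centre below 0.015 m and angle between top_centre's own z axis and vertical below 0.06 rad and distance of each of shaker_centre, jar_centre from where it was at the start of the episode below 0.03 m); the robot touches nothing.
It fails at once if the wooden top is lifted off (its centre rises above 65 mm) (height (world z) of top_centre above 0.065 m).
It fails at once if the salt shaker or the spice jar is tipped over (angle between any of shaker_centre, jar_centre's own z axis and vertical above 0.6 rad).
It also fails if it takes over 40 s, if anything falls off the work surface, if the arm or the gripper's body presses on something with over 40 N, if the wrist force passes 120 N, or if a joint passes its speed limit or range.

ROBOT

A 6-joint arm with a two-finger parallel gripper is mounted at the origin on a cart in front of the work surface, level with it; the furniture and walls round the work are solid. World frame = base frame: x ahead of the robot, y to its left, z up, the work surface at z = 0. Lengths are in m, angles in rad, forces in N, time in s.
With the tool pointing down it reaches from about 0.35 to 0.775 m from the base axis. Payload 7.3 kg.
Tool frame: the origin (TCP) lies between the finger pads; the fingertips stand 8 mm ahead of it and the grasp point (between the pads) lies 11 mm behind it (robot.nose_length is the distance from the TCP to the fingertips, in m); z points along the fingers, y is the line along which they close (so a half turn about z gives the same grasp; the last joint's range is limited). The gripper opens to 92 mm and grips with 3 to 60 N. Pads are 19 mm wide; open, the fingers measure 130 mm over their backs; the gripper's body (75 mm by 190 mm) begins 47 mm behind the grasp point.
Start: joints at [1.029, 0.342, 1.524, -0, 1.275, -0.146], TCP at [0.202, 0.484, 0.235] pointing down, gripper open.
Joint ranges: [-2.53, 2.53], [-0.77, 2.02], [0.04, 2.7], [-1, 4.14], [0.28, 2.66], [-3.11, 3.11]. Speed limits (rad/s): [2.57, 2.57, 3.14, 3.14, 3.14, 3.14].

INTERFACE

Orientations are given as [roll, pitch, yaw] about the fixed x, y, z axes, in that order (R = Rz(yaw) Ry(pitch) Rx(roll)).
In Python, from cell import robot gives the robot as it stands. The module is installed in compiled form; this text tells all that it offers.
- The arm moves only by the shell command python3 -m jog 'ROWS' [FORCE]. ROWS is JSON, a list that holds one entry, the list of rows, each a list of 5 numbers: the gripper's target within -1 to 1 (fully open at 1, half-way at 0, shut at -1), then the shift along the tool's x, y, z in m, then the turn about the tool's z in rad. A call has 1 to 5 rows; each row is the pose to reach, as a shift and turn from the pose commanded when the call began, along the tool's axes at that moment; what a row does not reach only later rows make up. A row lasts 1/12 s, in which the tool goes at most 41.7 mm and 7.16 degrees, less where a joint would pass 70% of its speed; a pose out of reach is approached as far as the arm can. A call with a gripper value outside its range is refused whole. The fingers move at their own pace and stop on an object; FORCE is the grip in N (left out, the last holds). Time passes only in rows, so rows that repeat a pose let the fingers close. It gives the time, the measured TCP pose, the force, the opening and the grip force at its end, in the units of the state.
- robot.observe(): the state, without advancing time (a new reading comes with each control period).
- robot.read_camera(name): name is "side" or "top" or "wrist"; returns the picture (400x640x3 uint8, red, green, blue); there is no depth.
- robot.camera_model(name): a dict with "camera_matrix" (3x3 intrinsics, pixels), "position" and "attitude" of the camera in the world; the wrist camera has in their place "mount" (4x4, takes a point from camera to tool coordinates, whose origin is the TCP and whose axes are the flange's). Camera axes: x right, y down, z forward; pixel columns grow to the right and rows downward; lengths in m; the calibration is good to about 2 mm. The wrist camera is an equidistant fisheye: a pixel r from the principal point sees the ray r / f radians off the axis. A picture is of the moment at which its call begins: read the wrist's pose just before it. camera_model takes no time and is no camera call.
- robot.hand_in(): hands the job in; it is judged then, once.
The state is a dict: "time": time; "qpos": joint angles; "qvel": joint speeds; "joint_efforts": joint torques, N m; "tool_pos": TCP position; "tool_rot": TCP orientation; "contact_force": force on the tool from outside, world axes, zero at the start; "torque": the same for the moment, N m; "opening": finger opening in m; "grip_force": force on a finger pad.
Only numpy, scipy, OpenCV 4.12 (cv2) and the standard library are available. Lean on these libraries where they do the work, as an engineer would, in place of code of your own. Each camera call takes 0.05 s, during which the arm holds its last target. There are 200 camera calls.

## Working session

There is one attempt and no reset: what is moved stays moved. The work goes in short steps, Python scripts to look and compute and a shell command to move; the robot and the scene stay as the last step left them, time stands still between calls to the robot, and variables do not carry over. Pictures are saved under pics/ and viewed, at most 10 in all, crops included, and the job is handed in when it is done.

```bash
mkdir -p pics; python3 - <<'E'
from cell import robot
import cv2
s=robot.observe();print(s['time'],s['tool_pos'],s['tool_rot'],s['opening'])
for n in("top","side"):
    cv2.imwrite(f"pics/{n}0.png",robot.read_camera(n)[:,:,::-1]);print(n,robot.camera_model(n))
E
```

```text
0.0 [0.20216403 0.48407344 0.23403864] [-3.14005919e+00 -2.39046690e-04  2.74582186e+00] 0.09165246209087165
top {'camera_matrix': array([[412.03520935,   0.        , 319.07649489],
       [  0.        , 412.03520935, 195.60507917],
       [  0.        ,   0.        ,   1.        ]]), 'position': array([0.49570232, 0.06760927, 0.90616405]), 'attitude': array([-3.09280148, -0.01448491, -1.54718517])}
side {'camera_matrix': array([[491.91452976,   0.        , 317.94468145],
       [  0.        , 491.91452976, 201.51134418],
       [  0.        ,   0.        ,   1.        ]]), 'position': array([ 0.59032185, -0.7565892 ,  0.76297073]), 'attitude': array([-2.2859888 ,  0.00907106,  0.06384665])}
```

View pics/top0.png

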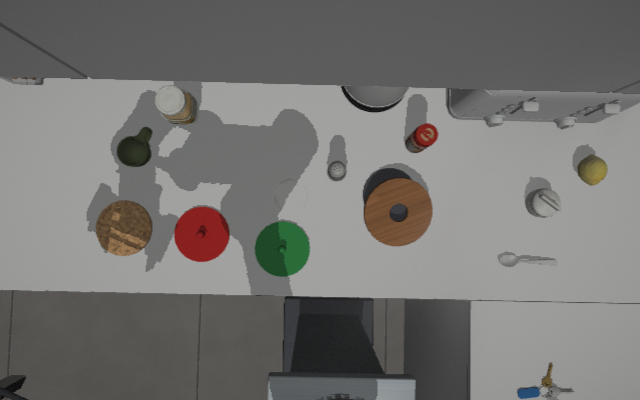

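View pics/side0.png

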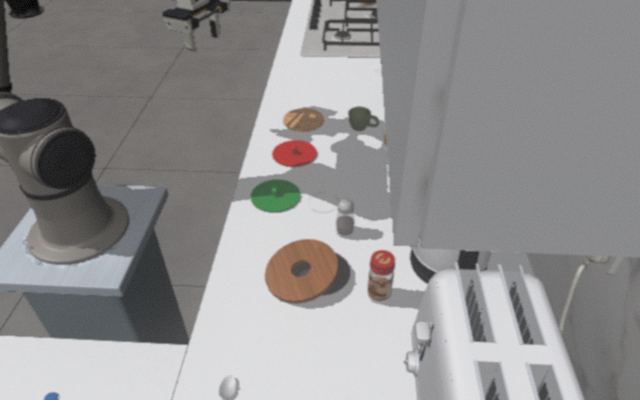

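The top view shows the disc at about (398,212) with the dark base showing at (388,180), the shaker at (337,171) and the jar at (425,135). Green and red look-alikes are to the left, and there's a cabinet overhead at the far side.

```bash
cat > h.py <<'E'
import numpy as np,cv2
from scipy.spatial.transform import Rotation as R
from cell import robot
def cast(n,uv,z):
    m=robot.camera_model(n);K=m['camera_matrix'];A=R.from_euler('xyz',m['attitude']).as_matrix()
    uv=np.atleast_2d(np.array(uv,float));d=(A@np.linalg.inv(K)@np.c_[uv,np.ones(len(uv))].T).T
    p=m['position'];return p+d*((z-p[2])/d[:,2])[:,None]
def circ(P):
    A=np.c_[2*P[:,:2],np.ones(len(P))];s=np.linalg.lstsq(A,(P[:,:2]**2).sum(1),rcond=None)[0]
    return s[:2],np.sqrt(s[2]+s[0]**2+s[1]**2)
E
python3 - <<'E'
from h import *
im=cv2.imread('pics/top0.png');hsv=cv2.cvtColor(im,cv2.COLOR_BGR2HSV)
w=((hsv[:,:,0]<20)&(hsv[:,:,1]>90)).astype('uint8');w[:,:355]=0;w[:,440:]=0;w[:172]=0;w[255:]=0
c=max(cv2.findContours(w,0,1)[0],key=cv2.contourArea);e=cv2.fitEllipse(c);print('disc',e,cast('top',e[0],.03))
d=(hsv[:,:,2]<60).astype('uint8');
h=d.copy();h[:200]=0;h[225:]=0;h[:,:385]=0;h[:,412:]=0
ch=max(cv2.findContours(h,0,1)[0],key=cv2.contourArea);eh=cv2.fitEllipse(ch);print('hole',eh,cast('top',eh[0],.03))
b=d.copy();b[:160]=0;b[200:]=0;b[:,:355]=0;b[:,415:]=0
P=[]
for u in range(360,415):
    v=np.flatnonzero(b[:,u])
    if len(v):P.append((u,v[0]))
print(P)
X=cast('top',P,.005);print(circ(X))
for n,uv in(('shaker',(337,171)),('jar',(425,134))):print(n,cast('top',uv,.09))
cv2.imwrite('pics/z.png',cv2.resize(im[100:260,310:470],None,fx=3.5,fy=3.5,interpolation=2))
E
```

```text
disc ((397.5595397949219, 211.33163452148438), (65.70947265625, 68.5261459350586), 42.6407470703125) [[ 0.50929949 -0.1120848   0.03      ]]
hole ((398.528076171875, 213.01898193359375), (15.166135787963867, 16.648555755615234), 34.18281173706055) [[ 0.50575598 -0.11420521  0.03      ]]
[(364, np.int64(192)), (365, np.int64(188)), (366, np.int64(187)), (367, np.int64(185)), (368, np.int64(182)), (369, np.int64(181)), (370, np.int64(179)), (371, np.int64(177)), (372, np.int64(175)), (373, np.int64(175)), (374, np.int64(174)), (375, np.int64(173)), (376, np.int64(173)), (377, np.int64(171)), (378, np.int64(171)), (379, np.int64(170)), (380, np.int64(170)), (381, np.int64(170)), (382, np.int64(169)), (383, np.int64(169)), (384, np.int64(169)), (385, np.int64(169)), (386, np.int64(168)), (387, np.int64(168)), (388, np.int64(168)), (389, np.int64(168)), (390, np.int64(168)), (391, np.int64(168)), (392, np.int64(168)), (393, np.int64(169)), (394, np.int64(169)), (395, np.int64(169)), (396, np.int64(169)), (397, np.int64(170)), (398, np.int64(170)), (399, np.int64(170)), (400, np.int64(171)), (401, np.int64(171)), (402, np.int64(171)), (403, np.int64(172)), (404, np.int64(173)), (405, np.int64(174)), (406, np.int64(174)), (407, np.int64(175)), (408, np.int64(176)), (409, np.int64(177))]
(array([ 0.54958803, -0.09975926]), np.float64(0.05461314400394603))
shaker [[0.58571493 0.02221944 0.09      ]]
jar [[ 0.66465535 -0.15273795  0.09      ]]
```

View pics/z.png

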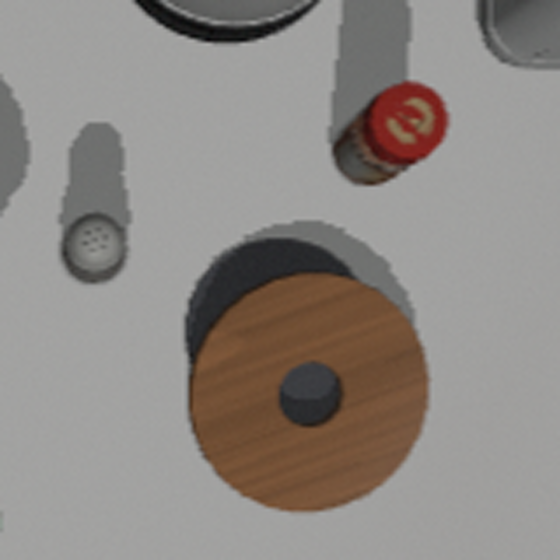

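```bash
python3 - <<'E'
from h import *
from scipy.optimize import least_squares
im=cv2.imread('pics/top0.png');v=im.max(2)
print(v[160:185,388],v[185,355:375])
ok=[]
# dark base: threshold midway, left arc + top
for th in (60,75):
    P=[]
    for u in range(370,404):
        r=np.flatnonzero(v[155:190,u]<th)
        if len(r):P.append((u,155+r[0]))
    for y in range(174,202):
        r=np.flatnonzero(v[y,350:385]<th)
        if len(r):P.append((350+r[0],y))
    X=cast('top',P,.005)[:,:2]
    f=least_squares(lambda c:np.hypot(*(X-c).T)-.06,[.55,-.1],loss='soft_l1',f_scale=.001)
    print(th,f.x,np.round(f.fun*1e3,1))
    for hz,uv in((.029,(398.5,213)),(.023,(397.6,211.3))):
        D=cast('top',uv,hz)[0,:2];d=f.x-D;print('disc',D,np.hypot(*d),np.degrees(np.arctan2(d[1],d[0])))
E
```

```text
[161 161 163 162 119 113 112 112  58  43  45  42  43  44  41  43  43  44
  42  43  93 112 109 109 108] [162 161 163 162 161 161 162 162 141  86  63  64  57  46  46  47  44  44
  44  45]
60 [ 0.54401547 -0.10283257] [-1.   0.2  1.7  0.3  0.5  1.  -0.3  2.3  1.2  2.2  1.3  0.5  1.8  1.1
  0.5 -0.   1.7  1.4  1.1  0.9  0.8  0.7  0.8 -1.3 -1.1 -0.8 -0.4 -2.2
 -1.6 -1.  -2.4 -1.6 -0.7 -1.8  0.5  1.7  0.2  0.2 -1.3 -1.  -2.3 -1.7
 -1.  -2.1 -3.1 -2.  -2.8 -1.5 -0.  -0.6 -1.1 -1.5  0.4  0.2  0.  -0.1
 -0.1  0.   0.2  0.5  0.8  1.2]
disc [ 0.50580648 -0.11435209] 0.03990772250899353 16.777386124737244
disc [ 0.5094781  -0.11360661] 0.03617885973524228 17.32546552948379
75 [ 0.54478677 -0.1005819 ] [ 1.1 -0.5 -0.4  1.6  0.3  0.8 -0.3  0.5 -0.5  0.5 -0.3  1.   0.3 -0.3
 -0.8  0.9  0.5  0.3  0.1 -0.1 -0.1 -0.1  0.1  0.3  0.6 -1.3 -0.8 -0.3
  0.3 -1.1 -0.3 -1.5 -0.5 -1.4 -0.1 -0.4  1.1 -0.4 -0.1  0.3  0.8 -0.3
  0.5 -0.5  0.5 -0.3  1.   0.3 -0.3 -0.8 -1.3  0.5  0.3  0.1 -0.1 -0.1
 -0.1  0.1 -1.9 -1.6 -1.3 -0.8]
disc [ 0.50580648 -0.11435209] 0.041341029638398266 19.456295794351117
disc [ 0.5094781  -0.11360661] 0.037634357001463274 20.248070824558674
```

Two-finger push from the low side, heading about 19°. First I move above the low side by way of a waypoint that keeps within reach.

```bash
cat >> h.py <<'E'
def go(x,y,z=None,yawdeg=19):
    s=robot.observe();p=s['tool_pos'];M=R.from_euler('xyz',s['tool_rot']).as_matrix()
    d=np.array([x,y,p[2] if z is None else z])-p
    a=np.degrees(np.arctan2(M[1,0],M[0,0]))
    print('t',s['time'],'p',p.round(4),'yaw',a.round(2),'q6',s['qpos'][5].round(2),'F',s['contact_force'].round(1),'shift',(M.T@d).round(4),'turn',np.radians((a-yawdeg)).round(3))
E
python3 -m jog '[[[0.1,-0.034,-0.02,0,0.12],[0.1,-0.068,-0.04,0,0.24],[0.1,-0.102,-0.06,0,0.36],[0.1,-0.136,-0.08,0,0.48],[0.1,-0.17,-0.1,0,0.6]]]'; python3 -c "
from h import *
go(.45,.15)"
```

```text
time: 0.52
tool_pos: [0.3211, 0.325, 0.2345]
tool_rot: [-3.141, -0.0, 2.141]
contact_force: [0.1, 0.9, 0.1]
opening: 0.0626
grip_force: 0.0
t 0.5167 p [0.3211 0.325  0.2345] yaw 122.65 q6 0.05 F [0.1 0.9 0.1] shift [-0.2169  0.0141 -0.    ] turn 1.809
```

```bash
python3 -m jog '[[[0.1,-0.04,0.002,0,0.12],[0.1,-0.08,0.004,0,0.24],[0.1,-0.12,0.006,0,0.36],[0.1,-0.16,0.008,0,0.48],[0.1,-0.2,0.01,0,0.6]]]' >/dev/null; python3 -c "
from h import *
go(.415,-.147)"
```

```text
t 0.9333 p [0.4385 0.1624 0.2346] yaw 88.22 q6 0.22 F [1.2 1.6 0.6] shift [-0.31   -0.0138 -0.    ] turn 1.208
```

```bash
python3 -m jog '[[[0.1,-0.04,-0.002,0,0.12],[0.1,-0.08,-0.004,0,0.24],[0.1,-0.12,-0.006,0,0.36],[0.1,-0.16,-0.008,0,0.48],[0.1,-0.2,-0.009,0,0.6]]]' >/dev/null; python3 -c "
from h import *
go(.415,-.147)"
```

```text
t 1.35 p [ 0.423  -0.0372  0.2345] yaw 53.86 q6 0.36 F [ 1.8 -0.6 -1.2] shift [-0.0934  0.0583 -0.    ] turn 0.608
```

```bash
python3 -m jog '[[[0.1,-0.025,0.016,0,0.12],[0.1,-0.05,0.032,0,0.24],[0.1,-0.075,0.048,0,0.36],[0.1,-0.095,0.059,0,0.48],[0.1,-0.095,0.059,0,0.605]]]' >/dev/null; python3 - <<'E'
from h import *
go(.415,-.147,.012)
s=robot.observe();im=robot.read_camera('wrist');cv2.imwrite('pics/w1.png',im[:,:,::-1])
m=robot.camera_model('wrist')
print(m)
E
```

```text
t 1.7667 p [ 0.4157 -0.1506  0.2344] yaw 18.98 q6 0.72 F [ 0.1 -0.7 -0.6] shift [ 0.0007 -0.0039  0.2224] turn -0.0
{'camera_matrix': array([[309.70691629,   0.        , 322.68994819],
       [  0.        , 309.70691629, 203.48297986],
       [  0.        ,   0.        ,   1.        ]]), 'mount': array([[ 5.76019650e-05, -9.61850933e-01, -2.73574083e-01,
         7.37494253e-02],
       [ 9.99999941e-01, -3.70798832e-05,  3.40921483e-04,
         9.50973413e-04],
       [-3.38059741e-04, -2.73574086e-01,  9.61850875e-01,
        -1.48347732e-01],
       [ 0.00000000e+00,  0.00000000e+00,  0.00000000e+00,
         1.00000000e+00]])}
```

View pics/w1.png

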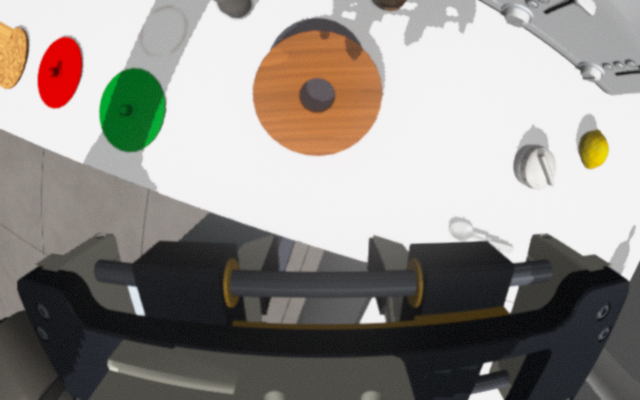

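The wrist view shows the disc centre at (317,93), the base peeping out symmetrically above it at about (318,35), and the fingers centred on column 318. That lines up well, so I'll descend.

```bash
python3 -m jog '[[[0.1,0,-0.003,0.04,0],[0.1,0,-0.003,0.08,0],[0.1,0,-0.003,0.12,0],[0.1,0,-0.003,0.16,0],[0.1,0,-0.003,0.19,0]]]' >/dev/null; python3 -m jog '[[[0.1,0,0,0.01,0],[0.1,0,0,0.02,0],[0.1,0,0,0.031,0],[0.1,0,0,0.031,0]]]'; python3 -c "
from h import *
go(.415,-.147,.012)"
```

```text
time: 2.57
tool_pos: [0.414, -0.1431, 0.012]
tool_rot: [-3.138, 0.002, 0.344]
contact_force: [-1.2, 0.1, 0.1]
opening: 0.0508
grip_force: 0.0
t 2.5667 p [ 0.414  -0.1431  0.012 ] yaw 19.71 q6 0.72 F [-1.2  0.1  0.1] shift [-0.0004  0.004  -0.    ] turn 0.012
```

```bash
python3 -m jog '[[[0.1,0.006,0.002,0,0],[0.1,0.012,0.002,0,0],[0.1,0.018,0.002,0,0],[0.1,0.024,0.002,0,0],[0.1,0.03,0.002,0,0]]]'; python3 -m jog '[[[0.1,0.003,0,0,0],[0.1,0.006,0,0,0],[0.1,0.009,0,0,0],[0.1,0.012,0,0,0],[0.1,0.012,0,0,0]]]'; python3 - <<'E'
from h import *
go(.4684,-.127,.012)
im=np.hstack([robot.read_camera('top')[120:270,320:480],robot.read_camera('side')[210:360,230:410]])
cv2.imwrite('pics/a.png',cv2.resize(im[:,:,::-1],None,fx=2.3,fy=2.3,interpolation=2))
E
```

```text
time: 2.98
tool_pos: [0.4433, -0.1355, 0.014]
tool_rot: [-3.14, 0.002, 0.342]
contact_force: [-7.6, -3.0, 4.9]
opening: 0.0508
grip_force: 3.9
time: 3.4
tool_pos: [0.456, -0.1318, 0.0142]
tool_rot: [3.141, -0.0, 0.341]
contact_force: [-0.4, 1.0, 0.0]
opening: 0.0502
grip_force: 0.2
t 3.4 p [ 0.456  -0.1318  0.0142] yaw 19.56 q6 0.79 F [-0.4  1.   0. ] shift [ 0.0133 -0.0003  0.0022] turn 0.01
```

View pics/a.png

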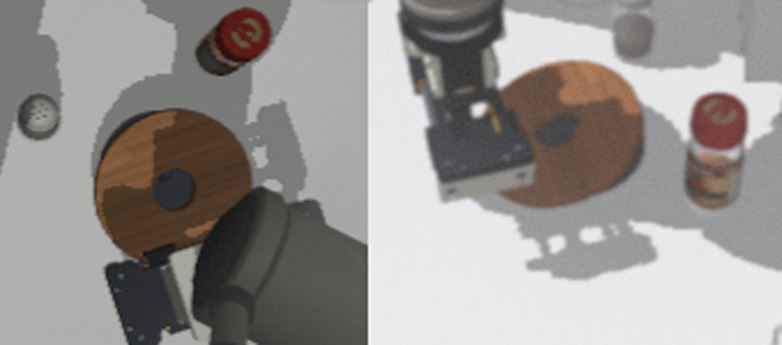

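The disc has slid part of the way: the hole is at about (175,188) in the crop, and the disc still leans. I'll keep pushing.

```bash
python3 -m jog '[[[0.1,0.002,0,0.002,0],[0.1,0.004,0,0.002,0],[0.1,0.006,0,0.002,0],[0.1,0.008,0,0.002,0],[0.1,0.008,0,0.002,0]]]'; python3 -m jog '[[[0.1,0.002,0,0,0],[0.1,0.004,0,0,0],[0.1,0.004,0,0,0]]]'; python3 - <<'E'
from h import *
go(.4684,-.127,.012)
im=np.hstack([robot.read_camera('top')[120:270,320:480],robot.read_camera('side')[210:360,230:410]])
cv2.imwrite('pics/b.png',cv2.resize(im[:,:,::-1],None,fx=2.3,fy=2.3,interpolation=2))
E
```

```text
time: 3.92
tool_pos: [0.4627, -0.1292, 0.0116]
tool_rot: [-3.141, 0.001, 0.341]
contact_force: [-2.0, 0.4, 2.2]
opening: 0.0501
grip_force: 1.5
time: 4.17
tool_pos: [0.4666, -0.1279, 0.0116]
tool_rot: [-3.141, 0.0, 0.341]
contact_force: [-2.1, -0.1, 0.1]
opening: 0.0504
grip_force: 1.7
t 4.1667 p [ 0.4666 -0.1279  0.0116] yaw 19.52 q6 0.8 F [-2.1 -0.1  0.1] shift [ 0.002  -0.0003 -0.0004] turn 0.009
```

View pics/b.png

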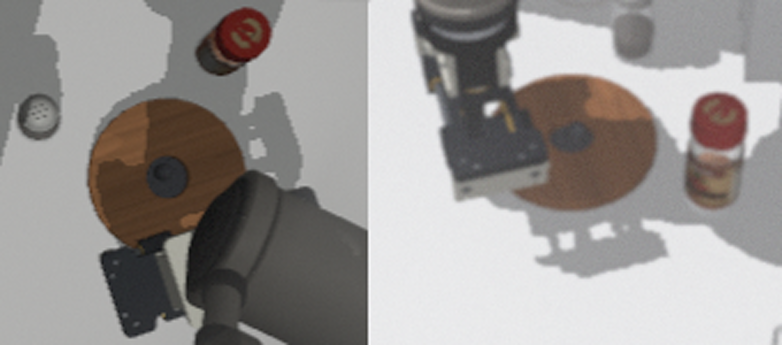

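The pin now shows inside the hole at about (163,172), and the disc looks flat. I'll back off, rise and check.

```bash
python3 -m jog '[[[0.1,-0.008,0,0,0],[0.1,-0.02,0,0,0],[0.1,-0.035,0,0,0],[0.1,-0.05,0,0,0],[0.1,-0.05,0,0,0]]]'; python3 -m jog '[[[0.1,0,0,-0.04,0],[0.1,0,0,-0.08,0],[0.1,0,0,-0.12,0],[0.1,0,0,-0.16,0],[0.1,0,0,-0.18,0]]]';python3 -m jog '[[[0.1,0,-0.03,0,0],[0.1,0,-0.06,0,0],[0.1,0,-0.09,0,0],[0.1,0,-0.12,0,0],[0.1,0,-0.12,0,0]]]'; python3 - <<'E'
from h import *
go(.4684,-.127,.012)
t=robot.read_camera('top');cv2.imwrite('pics/top9.png',t[:,:,::-1])
im=np.hstack([t[120:270,320:480],robot.read_camera('side')[210:360,230:410]])
cv2.imwrite('pics/c.png',cv2.resize(im[:,:,::-1],None,fx=2.3,fy=2.3,interpolation=2))
E
```

```text
time: 4.68
tool_pos: [0.4174, -0.1449, 0.0116]
tool_rot: [-3.14, 0.001, 0.34]
contact_force: [-0.9, 1.0, -1.2]
opening: 0.0505
grip_force: 0.0
time: 5.1
tool_pos: [0.4217, -0.1455, 0.1966]
tool_rot: [3.136, -0.006, 0.341]
contact_force: [1.4, -0.0, 0.2]
opening: 0.0504
grip_force: 0.0
time: 5.52
tool_pos: [0.3777, -0.028, 0.1919]
tool_rot: [-3.14, -0.0, 0.343]
contact_force: [-0.1, -0.7, -0.4]
opening: 0.0506
grip_force: 0.0
t 5.5167 p [ 0.3777 -0.028   0.1919] yaw 19.67 q6 0.95 F [-0.1 -0.7 -0.4] shift [0.052  0.1241 0.1797] turn 0.012
```

View pics/c.png

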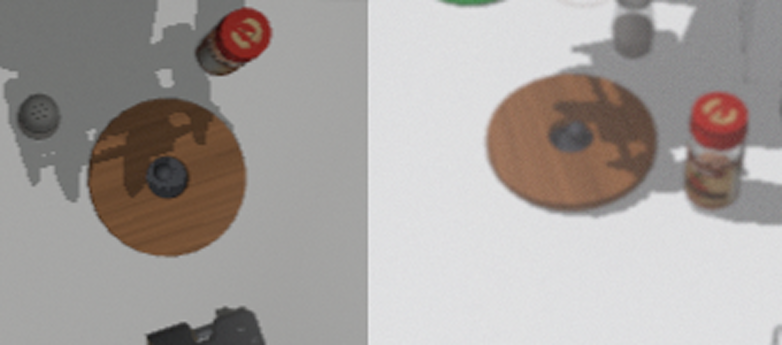

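```bash
python3 - <<'E'
from h import *
for n,(a,b,c,d) in(('top',(150,245,350,440)),('side',(232,312,262,352))):
    im=robot.read_camera(n)[:,:,::-1];h=cv2.cvtColor(np.ascontiguousarray(im),cv2.COLOR_BGR2HSV)
    m=np.zeros(h.shape[:2],'uint8');m[a:b,c:d]=((h[:,:,0]<20)&(h[:,:,1]>70))[a:b,c:d]
    k=cv2.convexHull(max(cv2.findContours(m,0,1)[0],key=cv2.contourArea))[:,0]
    X=cast(n,k,.017);ctr,r=circ(X);e=X[:,:2]-ctr
    print(n,ctr,r,[round((np.ptp(e@[np.cos(t),np.sin(t)]))*1e3,1) for t in np.radians([19,64,109,154])])
E
```

```text
top [ 0.54117056 -0.10259317] 0.07379951700999486 [np.float64(147.7), np.float64(147.1), np.float64(147.4), np.float64(147.2)]
side [ 0.54217562 -0.10636267] 0.07388890479862463 [np.float64(143.2), np.float64(150.8), np.float64(149.5), np.float64(145.6)]
```

```bash
python3 -c "
from cell import robot
print(robot.hand_in())"
```

```text
the job is handed in; nothing more can be done
None
```

The job is handed in: the wooden top lies flat on the base with the pin in its hole (centres about 4 mm apart by camera), the shaker and jar were not touched, and the gripper is clear; no verdict came back.

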